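Set out the blood-smear staining line

ROBOT

A 7-joint arm with a two-finger parallel gripper is mounted at the origin on the work surface. World frame = base frame: x ahead of the robot, y to its left, z up, the work surface at z = 0. Lengths are in m, angles in rad, forces in N, time in s.
With the tool pointing down it reaches from about 0.35 to 0.9 m from the base axis. Payload 8.1 kg.
Tool frame: the origin (TCP) lies at the very end of the fingers, on their centre line; the grasp point (between the pads) lies 19 mm behind it; y points along the fingers, x is the direction in which the jaws open and shut, and the axes are right-handed (so a half turn about y gives the same grasp; the last joint's range is limited). The gripper opens to 92 mm and grips with 3 to 60 N. Pads are 19 mm wide; open, the fingers measure 130 mm over their backs; the gripper's body (75 mm by 190 mm) begins 47 mm behind the grasp point.
Start: joints at [-0.103, 0.434, 0.025, 1.573, -0.012, 1.134, -0.075], TCP at [0.625, -0, 0.227] pointing down, gripper open.
Joint ranges: [-2.62, 2.62], [-0.44, 2.09], [-1.27, 1.32], [0.08, 2.57], [-1.32, 4.46], [0.12, 2], [-2.74, 2.74]. Speed limits (rad/s): [2.22, 2.22, 3.01, 3.01, 3.14, 3.14, 3.14].

INTERFACE

Orientations are given as a rotation vector (axis times angle).
In Python, from cell import arm, imaging gives the robot as it stands. The module is installed in compiled form; this text tells all that it offers.
- The arm moves only by the tool send_rows, never from a script. Its argument "steps" is a list of rows, each a list of 5 numbers: the opening, from 0 (shut) to 1 (fully open), then the shift along the tool's x, y, z in cm, then the turn about the tool's y in rad. In form: [[jaw, x, y, z, roll], ...]. A call has 1 to 20 rows; each row is the pose to reach, as a shift and turn from the pose commanded when the call began, along the tool's axes at that moment; what a row does not reach only later rows make up. A row lasts 1/8 s, in which the tool goes at most 62.5 mm and 10.7 degrees, less where a joint would pass 70% of its speed; a pose out of reach is approached as far as the arm can. A call with a gripper value outside its range is refused whole. The fingers move at their own pace and stop on an object; "squeeze" is the grip in N (left out, the last holds). Time passes only in rows, so rows that repeat a pose let the fingers close. It gives the time, the measured TCP pose, the force and the opening at its end, in the units of the state.
- arm.observe(): the state, without advancing time (a new reading comes with each control period).
- imaging.get_image(name): name is "scene" or "side" or "wrist"; returns the picture (480x640x3 uint8, blue, green, red); there is no depth.
- imaging.camera_params(name): a dict with "camera_matrix" (3x3 intrinsics, pixels), "position" and "orientation" of the camera in the world; the wrist camera has in their place "mount" (4x4, takes a point from camera to tool coordinates, whose origin is the TCP and whose axes are the tool frame's). Camera axes: x right, y down, z forward; pixel columns grow to the right and rows downward; lengths in m; the calibration is good to about 2 mm. A picture is of the moment at which its call begins: read the wrist's pose just before it. camera_params takes no time and is no camera call.
- arm.sign_off(): hands the job in, once; it reports no verdict.
The state is a dict: "clock": time; "joints": joint angles; "dq": joint speeds; "joint_efforts": joint torques, N m; "position": TCP position; "ee_rot": TCP orientation; "force": force on the tool from outside, world axes, zero at the start; "ft_torque": the same for the moment, N m; "width": opening from 0.0 (shut) to 1.0 (fully open).
Only numpy, scipy, OpenCV 4.12 (cv2) and the standard library are available. Lean on these libraries where they do the work, as an engineer would, in place of code of your own. Each camera call takes 0.05 s, during which the arm holds its last target.

TASK

Set out the staining line for the next batch of blood smears: move the jars with the green, red, blue and yellow caps one by one from the grey storage rack to the steel tray, standing each upright in the drip dish of its own colour, so that the jars follow the order of the dishes. Keep the jars upright and set them down without dropping them, and leave the black-capped waste jar in the rack and the oil bottle beside it where they are.

Things in the scene. Friction and masses are not known exactly. Their poses are not given: they have to be found in the camera images.
- jar_green_center (a point): white plastic jar, green screw cap and waist band, 94 mm tall, 0.1-0.2 kg: foot 50 mm diameter, body 42, cap 44 (top 24 mm; grip here). Starts upright in the grey storage rack: one straight row of cells 64 mm apart, foot play 5 mm, walls 42 mm high, floor 3 mm above the bench; caps 20 mm apart in the row, its long sides free. Point: on the axis, 47 mm above the underside; z up the jar
- jar_red_center (a point): white plastic jar, red screw cap and waist band, 94 mm tall, 0.1-0.2 kg: foot 50 mm diameter, body 42, cap 44 (top 24 mm; grip here). Starts upright in the grey storage rack: one straight row of cells 64 mm apart, foot play 5 mm, walls 42 mm high, floor 3 mm above the bench; caps 20 mm apart in the row, its long sides free. Point: on the axis, 47 mm above the underside; z up the jar
- jar_blue_center (a point): white plastic jar, blue screw cap and waist band, 94 mm tall, 0.1-0.2 kg: foot 50 mm diameter, body 42, cap 44 (top 24 mm; grip here). Starts upright in the grey storage rack: one straight row of cells 64 mm apart, foot play 5 mm, walls 42 mm high, floor 3 mm above the bench; caps 20 mm apart in the row, its long sides free. Point: on the axis, 47 mm above the underside; z up the jar
- jar_yellow_center (a point): white plastic jar, yellow screw cap and waist band, 94 mm tall, 0.1-0.2 kg: foot 50 mm diameter, body 42, cap 44 (top 24 mm; grip here). Starts upright in the grey storage rack: one straight row of cells 64 mm apart, foot play 5 mm, walls 42 mm high, floor 3 mm above the bench; caps 20 mm apart in the row, its long sides free. Point: on the axis, 47 mm above the underside; z up the jar
- jar_black_center (a point): white plastic jar, black screw cap and waist band, 94 mm tall, 0.1-0.2 kg: foot 50 mm diameter, body 42, cap 44 (top 24 mm; grip here). Starts upright in the grey storage rack: one straight row of cells 64 mm apart, foot play 5 mm, walls 42 mm high, floor 3 mm above the bench; caps 20 mm apart in the row, its long sides free. Point: on the axis, 47 mm above the underside; z up the jar. Waste jar
- dish_green: green square drip dish, fixed in the steel tray of the staining line: 70 mm square outside, 64 inside, 14 high, floor 3 thick; four dishes in one straight row 72 mm apart. Origin: centre of its underside, 3 mm above the bench; x across the row, y along it, z up. A jar standing in it has its underside 3 mm above this origin
- dish_red: red square drip dish, fixed in the steel tray of the staining line: 70 mm square outside, 64 inside, 14 high, floor 3 thick; four dishes in one straight row 72 mm apart. Origin: centre of its underside, 3 mm above the bench; x across the row, y along it, z up. A jar standing in it has its underside 3 mm above this origin
- dish_blue: blue square drip dish, fixed in the steel tray of the staining line: 70 mm square outside, 64 inside, 14 high, floor 3 thick; four dishes in one straight row 72 mm apart. Origin: centre of its underside, 3 mm above the bench; x across the row, y along it, z up. A jar standing in it has its underside 3 mm above this origin
- dish_yellow: yellow square drip dish, fixed in the steel tray of the staining line: 70 mm square outside, 64 inside, 14 high, floor 3 thick; four dishes in one straight row 72 mm apart. Origin: centre of its underside, 3 mm above the bench; x across the row, y along it, z up. A jar standing in it has its underside 3 mm above this origin
- oil_center (a point): small amber glass bottle of immersion oil with a black cap, 34 mm diameter, 62 mm tall, standing on the bench beside the work, not to be disturbed. This point: on its axis half-way up

How it is judged:
By the outcome, as a careful person would: the job done as asked, in the order asked, and still so for the second after the job is handed in, with the robot touching nothing.
It also fails if it takes over 90 s, if anything falls off the work surface, if the arm or the gripper's body presses on something with over 40 N, if the wrist force passes 120 N, or if a joint passes its speed limit or range.

## Working session

There is one attempt and no reset: what is moved stays moved. The work goes in short steps, Python scripts to look and compute and a tool call to move; the robot and the scene stay as the last step left them, time stands still between calls to the robot, and variables do not carry over. Pictures are saved under pics/ and viewed, and the job is handed in when it is done.

Besides the shell and the picture viewer there is one more tool, called after ">>>" as name(argument=value, ...), one argument or row to a line, values as JSON. send_rows: Moves the arm, as the interface text tells. Its arguments: {"type":"object","properties":{"steps":{"type":"array","items":{"type":"array","items":{"type":"number"}}},"squeeze":{"type":"number"}},"required":["steps"]}

```bash
mkdir -p pics; python3 - <<'E'
from cell import arm, imaging
import cv2
s=arm.observe();print(s)
for n in("scene","side","wrist"):
    print(n,imaging.camera_params(n))
    cv2.imwrite(f"pics/{n}0.png",imaging.get_image(n))
E
```

```text
{'clock': 0.0, 'joints': array([-0.10258217,  0.43521573,  0.02495975,  1.57412748, -0.01163335,
        1.13397907, -0.07510596]), 'dq': array([-8.73947551e-05, -8.33266875e-04,  1.73087637e-03, -1.06055548e-03,
       -8.47827330e-04, -9.80888110e-05,  9.09525061e-04]), 'joint_efforts': array([ 3.89017032e-04, -6.67853522e+01,  9.84863900e-01, -3.14464223e+01,
       -6.05165795e-02,  4.27553023e-02,  1.12382318e-04]), 'position': array([ 6.24476463e-01, -5.06926651e-05,  2.25937553e-01]), 'ee_rot': array([-1.57090395e+00,  1.31713406e-03,  1.16624849e-03]), 'force': array([-0.02139082,  0.54937403, -0.85631008]), 'ft_torque': array([-0.00490582, -0.00144642, -0.05662198]), 'width': 0.9981217258730519}
scene {'camera_matrix': array([[444.77582909,   0.        , 324.38183065],
       [  0.        , 444.77582909, 238.28858603],
       [  0.        ,   0.        ,   1.        ]]), 'position': array([0.76046987, 0.44632406, 0.71221094]), 'orientation': array([-0.76434602, -2.75788176,  0.83286902])}
side {'camera_matrix': array([[597.2066357 ,   0.        , 324.48908575],
       [  0.        , 597.2066357 , 254.17684581],
       [  0.        ,   0.        ,   1.        ]]), 'position': array([0.22753298, 0.97882907, 0.70231089]), 'orientation': array([-0.47117579,  2.60395833, -1.40939755])}
wrist {'camera_matrix': array([[387.14911193,   0.        , 320.00550146],
       [  0.        , 387.14911193, 232.77775083],
       [  0.        ,   0.        ,   1.        ]]), 'mount': array([[ 9.99999717e-01,  7.47946567e-04,  7.56462705e-05,
        -1.47972868e-03],
       [ 1.19631279e-04, -2.57669706e-01,  9.66233051e-01,
        -1.58210196e-01],
       [ 7.42182446e-04, -9.66232769e-01, -2.57669723e-01,
         6.84800409e-02],
       [ 0.00000000e+00,  0.00000000e+00,  0.00000000e+00,
         1.00000000e+00]])}
```

View pics/scene0.png

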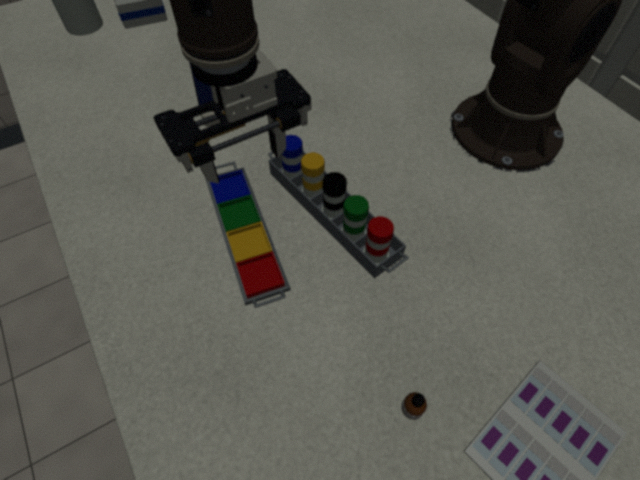

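View pics/side0.png

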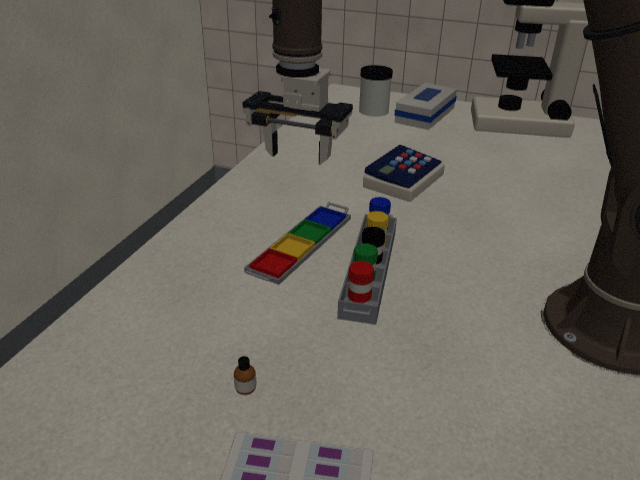

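View pics/wrist0.png

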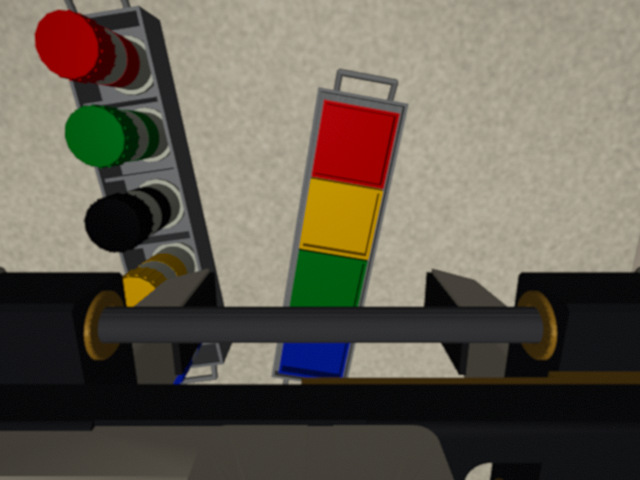

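```bash
cat > h.py <<'E'
from cell import arm, imaging
import cv2, numpy as np
from scipy.spatial.transform import Rotation as Ro
HSV={'red':[((0,140,50),(8,255,255)),((172,140,50),(180,255,255))],'yellow':[((17,140,50),(32,255,255))],
'green':[((50,110,30),(85,255,255))],'blue':[((105,140,40),(130,255,255))]}
def cam(n,s=None):
    p=imaging.camera_params(n);K=p['camera_matrix']
    if n=='wrist':
        s=s or arm.observe()
        T=np.eye(4);T[:3,:3]=Ro.from_rotvec(s['ee_rot']).as_matrix();T[:3,3]=s['position'];T=T@p['mount']
        return K,T[:3,:3],T[:3,3]
    return K,Ro.from_rotvec(p['orientation']).as_matrix(),np.array(p['position'])
def ray(c,uv,z):
    K,R,t=c;d=R@np.linalg.solve(K,[uv[0],uv[1],1.]);return t+d*(z-t[2])/d[2]
def proj(c,P):
    K,R,t=c;q=K@(R.T@(np.asarray(P)-t));return q[:2]/q[2]
def blobs(im,col,amin=60):
    h=cv2.cvtColor(im,cv2.COLOR_BGR2HSV);m=0
    for a,b in HSV[col]: m=m|cv2.inRange(h,a,b)
    cs,_=cv2.findContours(m,cv2.RETR_EXTERNAL,cv2.CHAIN_APPROX_NONE)
    out=[]
    for c in cs:
        hu=cv2.convexHull(c);a=cv2.contourArea(hu)
        if a<amin: continue
        M=cv2.moments(hu);out.append((a,M['m10']/M['m00'],M['m01']/M['m00'],cv2.boundingRect(hu)))
    return sorted(out,reverse=True)
E
python3 - <<'E'
from h import *
for n in("scene","side","wrist"):
    s=arm.observe();c=cam(n,s);im=imaging.get_image(n)
    for col in HSV:
        for b in blobs(im,col):
            print(n,col,np.round(b[:3],1),b[3],'cap',np.round(ray(c,b[1:3],.085)[:2],4),'dish',np.round(ray(c,b[1:3],.010)[:2],4))
E
```

```text
scene red [1341.   259.7  273.3] (236, 251, 48, 45) cap [0.6656 0.0946] dish [0.6543 0.0526]
scene red [405.  380.3 227. ] (368, 217, 25, 21) cap [0.4464 0.1193] dish [0.4088 0.0802]
scene yellow [1189.5  248.3  241.2] (226, 221, 46, 41) cap [0.6544 0.0292] dish [ 0.6417 -0.0207]
scene yellow [431.  312.3 164.3] (301, 153, 23, 24) cap [ 0.4735 -0.0671] dish [ 0.4391 -0.1285]
scene yellow [117.  312.  185.2] (304, 181, 17, 10) cap [ 0.5002 -0.0223] dish [ 0.4691 -0.0783]
scene green [973.5 238.2 212.3] (217, 195, 43, 36) cap [ 0.6432 -0.035 ] dish [ 0.6292 -0.0926]
scene green [397.5 355.7 205.8] (344, 196, 24, 22) cap [0.4574 0.059 ] dish [0.4212 0.0127]
scene blue [868.5 229.7 186.3] (211, 170, 40, 34) cap [ 0.6313 -0.0974] dish [ 0.6158 -0.1624]
scene blue [253.5 292.3 145. ] (284, 136, 18, 19) cap [ 0.4815 -0.1317] dish [ 0.4482 -0.2008]
side red [815.5 273.  262.6] (250, 248, 47, 30) cap [0.6101 0.1539] dish [0.6565 0.0537]
side red [480.5 360.9 272.6] (349, 261, 25, 24) cap [0.4505 0.1247] dish [0.4776 0.021 ]
side red [274.  359.4 294.6] (348, 288, 24, 15) cap [0.4339 0.1884] d
[... 1800 characters left out ...]
57] dish [ 0.4363 -0.0867]
wrist yellow [1094.5   94.7  327.9] (83, 292, 22, 68) cap [ 0.4301 -0.096 ] dish [ 0.3817 -0.1372]
wrist yellow [544.5 167.2 263.5] (143, 253, 44, 23) cap [ 0.4982 -0.0376] dish [ 0.4669 -0.0641]
wrist green [3638.   101.2  135.8] (65, 105, 74, 64) cap [0.4588 0.0638] dish [0.4176 0.0626]
wrist green [3596.5  326.4  280.8] (289, 250, 78, 58) cap [ 0.6286 -0.0526] dish [ 0.6299 -0.0829]
wrist green [921.5 143.9 134.7] (130, 111, 29, 49) cap [0.491  0.0646] dish [0.4578 0.0636]
wrist blue [2231.   313.3  359. ] (278, 342, 71, 36) cap [ 0.6174 -0.1261] dish [ 0.6159 -0.1748]
wrist blue [128.  181.3 375. ] (173, 361, 19, 24) cap [ 0.5001 -0.1422] dish [ 0.4693 -0.195 ]
```

>>> send_rows(
  steps=[
    [1,-4,0,1.5,0],
    [1,-8,0,3,0],
    [1,-12,0,4.5,0],
    [1,-15,0,5.6,0],
    [1,-16.5,0,6.1,0],
    [1,-16.5,0,6.1,0],
    [1,-16.5,3,6.1,0],
    [1,-16.5,5,6.1,0],
    [1,-16.5,6,6.1,0],
    [1,-16.5,6,6.1,0],
  ],
  squeeze=25,
)

```text
clock: 1.55
position: [0.4605, 0.0606, 0.1663]
ee_rot: [-1.571, 0.001, 0.0]
force: [0.2, -0.2, -0.2]
width: 1.0
```

```bash
python3 - <<'E'
from h import *
for n in("scene","side","wrist"):
    s=arm.observe();c=cam(n,s);im=imaging.get_image(n);cv2.imwrite(f"pics/{n}1.png",im)
    for col in HSV:
        for b in blobs(im,col):
            print(n,col,np.round(b[:3],1),b[3],'cap',np.round(ray(c,b[1:3],.085)[:2],4),'dish',np.round(ray(c,b[1:3],.010)[:2],4))
print(s['position'],s['ee_rot'],s['force'])
E
```

```text
scene red [1351.5  259.6  273.3] (236, 251, 48, 45) cap [0.6657 0.0945] dish [0.6543 0.0524]
scene red [414.5 380.3 227.2] (368, 217, 25, 22) cap [0.4465 0.1197] dish [0.409  0.0807]
scene yellow [1189.5  248.3  241.2] (226, 221, 46, 41) cap [0.6544 0.0292] dish [ 0.6417 -0.0207]
scene yellow [138.  306.8 168.3] (301, 158, 15, 19) cap [ 0.4876 -0.0634] dish [ 0.455  -0.1243]
scene yellow [116.5 312.2 185.3] (304, 181, 17, 10) cap [ 0.4999 -0.022 ] dish [ 0.4688 -0.0781]
scene green [971.5 238.2 212.4] (218, 195, 42, 36) cap [ 0.6432 -0.0349] dish [ 0.6292 -0.0924]
scene green [392.5 355.5 205.7] (344, 196, 24, 21) cap [0.4575 0.0586] dish [0.4212 0.0122]
scene blue [900.5 229.  186.1] (209, 170, 41, 34) cap [ 0.6321 -0.0986] dish [ 0.6168 -0.1637]
scene blue [285.  289.4 145.8] (281, 135, 18, 23) cap [ 0.4874 -0.1326] dish [ 0.4548 -0.2018]
side red [820.  272.9 262.7] (250, 248, 47, 30) cap [0.6101 0.1541] dish [0.6565 0.0539]
side red [483.  360.9 272.7] (349, 261, 25, 24) cap [0.4505 0.1248] dish [0.4775 0.0211]
side red [276.  359.4 294.7] (348, 288, 24, 15) cap [0.4339 0.1885] d
[... 1150 characters left out ...]
]
wrist yellow [2580.5  522.7  279.1] (488, 255, 91, 53) cap [0.5941 0.0334] dish [0.6362 0.0035]
wrist yellow [1247.   544.   328.5] (533, 293, 25, 67) cap [ 0.6137 -0.0029] dish [ 0.6618 -0.0441]
wrist yellow [951.5  93.7 328.4] (83, 293, 20, 67) cap [ 0.3038 -0.0028] dish [ 0.2553 -0.044 ]
wrist yellow [124.  355.1 360.6] (347, 352, 15, 20) cap [ 0.4842 -0.028 ] dish [ 0.492 -0.077]
wrist green [4459.5  320.7  233.8] (285, 191, 72, 84) cap [0.4599 0.0646] dish [0.4601 0.0444]
wrist blue [ 91.  483.8 467.1] (474, 463, 18, 9) cap [ 0.5851 -0.1207] dish [ 0.6244 -0.1986]
[0.46083299 0.06091932 0.1672485 ] [-1.57066701e+00 -3.81191919e-04 -1.03681695e-03] [-0.63765116  0.26751992  0.55720324]
```

View pics/wrist1.png

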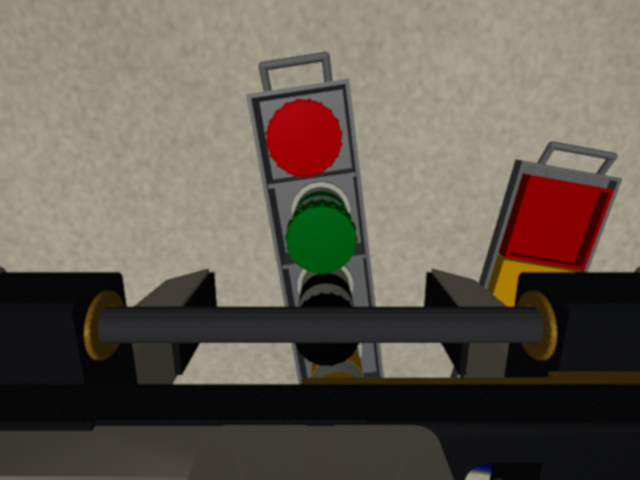

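View pics/side1.png

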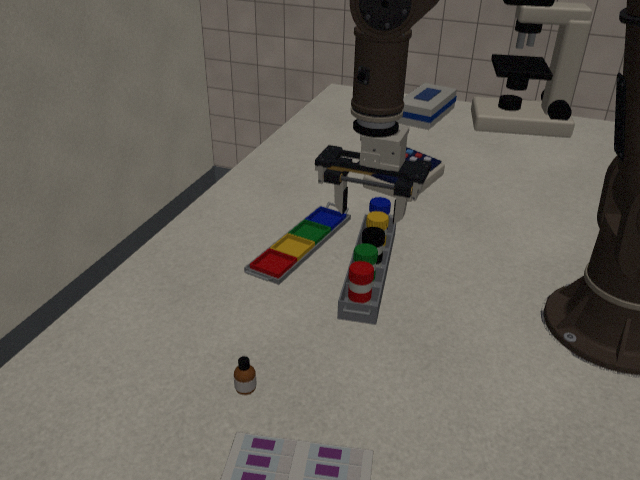

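>>> send_rows(
  steps=[
    [1,-0.1,3,0.1,0],
    [1,-0.1,6,0.1,0],
    [1,-0.1,8.5,0.1,0],
    [1,-0.1,10,0.1,0],
    [1,-0.1,10,0.1,0],
    [0.3,-0.1,10,0.1,0],
    [0.3,-0.1,10,0.1,0],
    [0.3,-0.1,10,0.1,0],
    [0.3,-0.1,10,0.1,0],
    [0.3,-0.1,10,0.1,0],
  ],
  squeeze=25,
)

```text
clock: 2.95
position: [0.4591, 0.062, 0.0668]
ee_rot: [-1.571, -0.0, -0.0]
force: [0.5, -0.3, -0.5]
width: 0.505
```

>>> send_rows(
  steps=[
    [0.3,0,0,0,0],
    [0.3,0,0,0,0],
    [0.3,0,0,0,0],
    [0.3,0,-1,0,0],
    [0.3,0,-3,0,0],
    [0.3,0,-6,0,0],
    [0.3,0,-9,0,0],
    [0.3,0,-11.5,0,0],
    [0.3,0,-12,0,0],
    [0.3,0,-12,0,0],
  ],
  squeeze=25,
)

```text
clock: 4.2
position: [0.4588, 0.0619, 0.1865]
ee_rot: [-1.571, 0.0, -0.0]
force: [-1.0, 0.1, -2.0]
width: 0.473
```

```bash
python3 - <<'E'
from h import *
for n in("wrist","side"):
    im=imaging.get_image(n);cv2.imwrite(f"pics/{n}2.png",im)
E
```

```text
(no output)
```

View pics/side2.png

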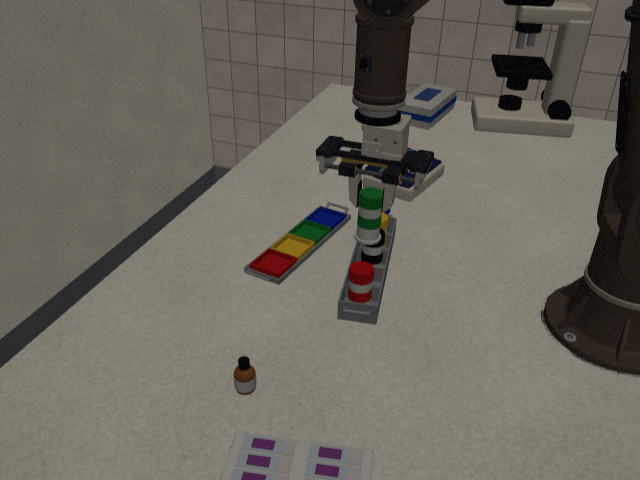

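View pics/wrist2.png

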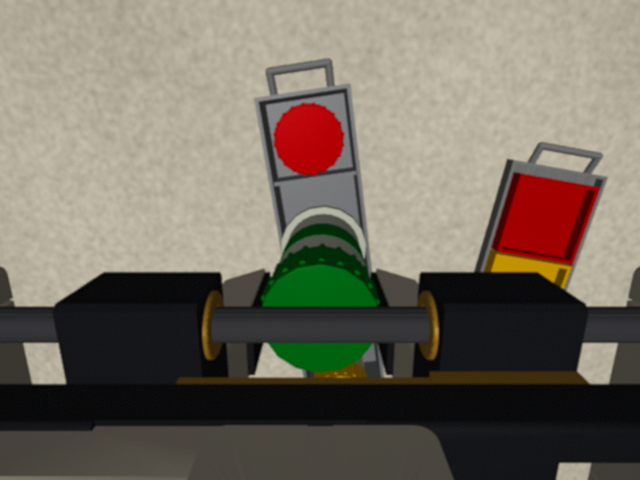

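>>> send_rows(
  steps=[
    [0.3,2.5,0,-1.5,0],
    [0.3,6,0,-5,0],
    [0.3,9,0,-8,0],
    [0.3,12,0,-11,0],
    [0.3,15,0,-13.5,0],
    [0.3,16.5,0,-14.8,0],
    [0.3,17.1,0,-15.2,0],
    [0.3,17.1,2,-15.2,0],
    [0.3,17.1,5,-15.2,0],
    [0.3,17.1,7.5,-15.2,0],
    [0.3,17.1,9,-15.2,0],
    [0.3,17.1,9,-15.2,0],
  ],
)

```text
clock: 5.8
position: [0.629, -0.0894, 0.0956]
ee_rot: [-1.57, 0.002, 0.002]
force: [0.1, -0.3, -0.2]
width: 0.476
```

```bash
python3 - <<'E'
from h import *
for n in("scene","wrist","side"):
    im=imaging.get_image(n);cv2.imwrite(f"pics/{n}3.png",im)
s=cv2.imread("pics/scene3.png")[130:310,150:390];d=cv2.imread("pics/side3.png")[150:330,230:430]
cv2.imwrite("pics/c3.png",np.hstack([cv2.resize(s,(400,300)),cv2.resize(d,(333,300))]))
E
```

```text
(no output)
```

View pics/c3.png

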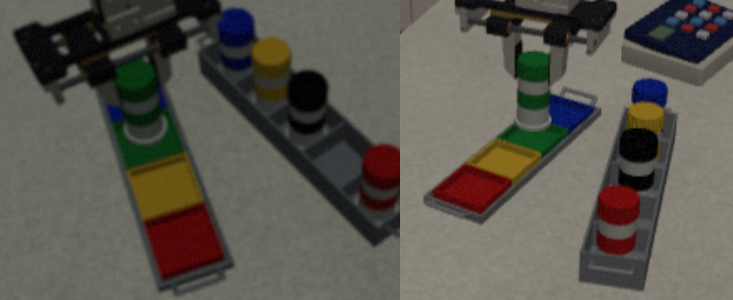

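View pics/wrist3.png

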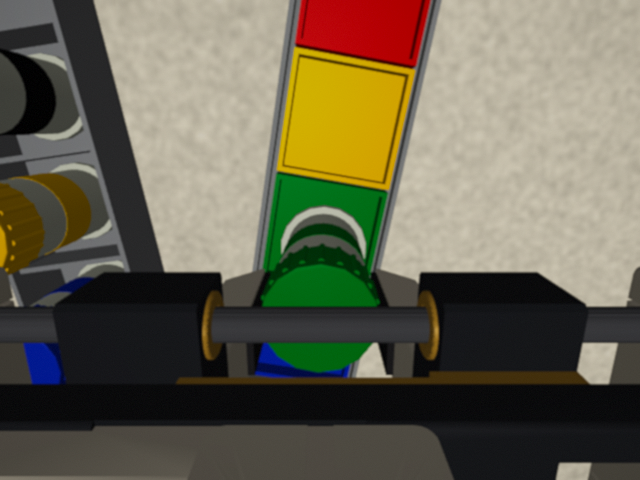

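>>> send_rows(
  steps=[
    [0.3,0.05,1,0,0],
    [0.3,0.05,1.8,0,0],
    [0.3,0.05,2.3,0,0],
    [0.3,0.05,2.5,0,0],
    [0.3,0.05,2.55,0,0],
    [0.3,0.05,2.55,0,0],
  ],
)

```text
clock: 6.7
position: [0.6307, -0.09, 0.0714]
ee_rot: [-1.571, -0.0, -0.0]
force: [0.4, 0.3, -0.7]
width: 0.474
```

>>> send_rows(
  steps=[
    [0.3,0,0.1,0,0],
    [0.3,0,0.1,0,0],
    [0.3,0,0.1,0,0],
  ],
)

```text
clock: 7.08
position: [0.6305, -0.09, 0.0703]
ee_rot: [-1.571, -0.0, -0.0]
force: [0.0, -0.3, -0.6]
width: 0.476
```

```bash
python3 - <<'E'
from h import *
im=imaging.get_image('side');cv2.imwrite("pics/s4.png",cv2.resize(im[170:290,250:410],(800,600)))
s=arm.observe();print(s['position'],s['force'])
E
```

```text
[ 0.63055298 -0.09001709  0.07032373] [-0.09575624  0.15876133 -1.00664703]
```

View pics/s4.png

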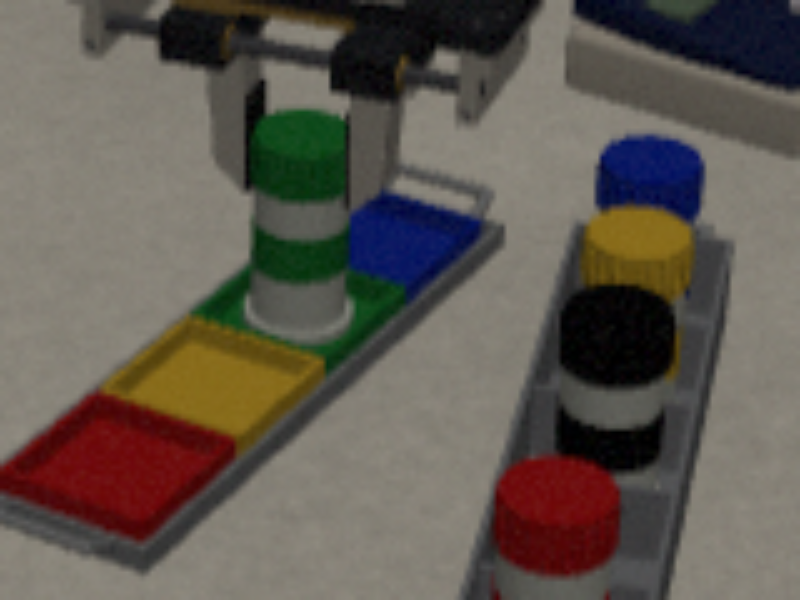

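>>> send_rows(
  steps=[
    [0.3,0,0.05,0,0],
    [0.3,0,0.1,0,0],
    [0.3,0,0.1,0,0],
    [0.3,0,0.1,0,0],
  ],
)

```text
clock: 7.62
position: [0.6307, -0.0901, 0.0697]
ee_rot: [-1.571, -0.0, -0.001]
force: [-1.8, 0.8, 6.4]
width: 0.474
```

>>> send_rows(
  steps=[
    [0.3,0,-0.05,0,0],
    [0.6,0,-0.05,0,0],
    [0.85,0,-0.05,0,0],
    [0.85,0,-0.05,0,0],
    [0.85,0,-0.05,0,0],
    [0.9,0,-2,0,0],
    [0.9,0,-5,0,0],
    [0.9,0,-9,0,0],
    [1,0,-11.5,0,0],
    [1,-4,-11.5,5,0],
    [1,-8,-11.5,10,0],
    [1,-12,-11.5,15,0],
    [1,-16,-11.5,19,0],
    [1,-18.2,-11.5,21.4,0],
    [1,-18.2,-11.5,21.4,0],
    [1,-18.2,-9,21.4,0],
    [1,-18.2,-7,21.4,0],
    [1,-18.2,-7,21.4,0],
  ],
)

```text
clock: 9.88
position: [0.4483, 0.1228, 0.1382]
ee_rot: [-1.572, 0.003, 0.001]
force: [0.5, 0.5, 0.3]
width: 1.003
```

```bash
python3 - <<'E'
from h import *
s=arm.observe();w=imaging.get_image('wrist');cv2.imwrite("pics/w5.png",w)
c=cam('wrist',s)
for b in blobs(w,'red'): print(b, ray(c,b[1:3],.085))
im=imaging.get_image('side');cv2.imwrite("pics/s5.png",cv2.resize(im[150:330,230:470],(800,600)))
print(s['position'],s['force'])
E
```

```text
(5858.5, 325.58888794059914, 247.73832892378596, (285, 199, 83, 95)) [0.44990855 0.12599162 0.085     ]
(784.0, 577.3826530612245, 266.3550170068027, (544, 256, 87, 17)) [0.59542014 0.11475132 0.085     ]
[0.44828494 0.12281152 0.13824747] [0.45921089 0.46719925 0.32393044]
```

View pics/s5.png

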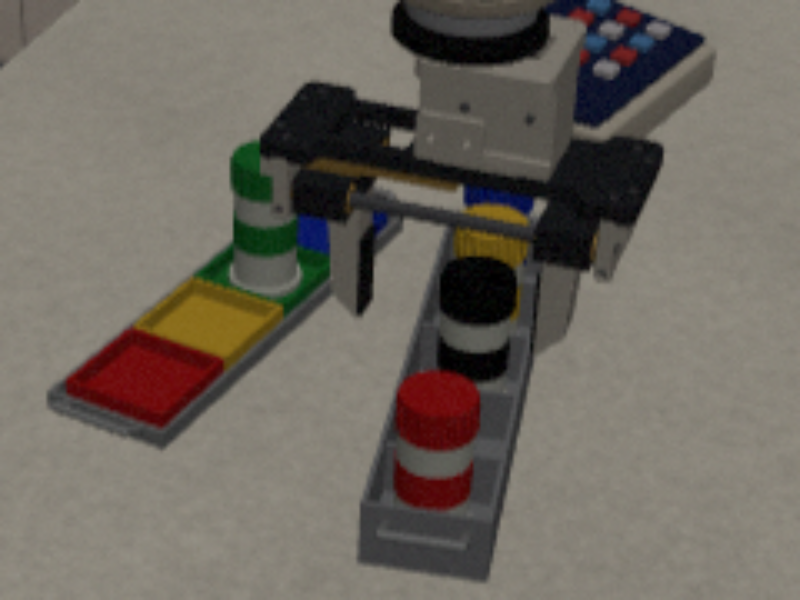

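>>> send_rows(
  steps=[
    [1,0.1,3,0.1,0],
    [1,0.1,6,0.1,0],
    [1,0.1,7.1,0.1,0],
    [1,0.1,7.1,0.1,0],
    [0.3,0.1,7.1,0.1,0],
    [0.3,0.1,7.1,0.1,0],
    [0.3,0.1,7.1,0.1,0],
    [0.3,0.1,7.1,0.1,0],
    [0.3,0.1,7.1,0.1,0],
    [0.3,0.1,7.1,0.1,0],
    [0.3,0.1,7.1,0.1,0],
    [0.3,0.1,7.1,0.1,0],
    [0.3,0.1,7.1,0.1,0],
  ],
  squeeze=25,
)

```text
clock: 11.6
position: [0.4496, 0.1251, 0.0683]
ee_rot: [-1.571, -0.0, -0.0]
force: [0.2, 0.1, 0.8]
width: 0.474
```

>>> send_rows(
  steps=[
    [0.3,0,-1,0,0],
    [0.3,0,-3,0,0],
    [0.3,0,-6,0,0],
    [0.3,0,-9,0,0],
    [0.3,0,-11,0,0],
    [0.3,1.5,-11.5,-0.5,0],
    [0.3,5,-11.5,-1.5,0],
    [0.3,9,-11.5,-3,0],
    [0.3,13,-11.5,-4.5,0],
    [0.3,17,-11.5,-6,0],
    [0.3,20,-11.5,-7,0],
    [0.3,20.6,-11.5,-7.3,0],
    [0.3,20.6,-9.5,-7.3,0],
    [0.3,20.6,-6.5,-7.3,0],
    [0.3,20.6,-4,-7.3,0],
    [0.3,20.6,-3,-7.3,0],
    [0.3,20.6,-3,-7.3,0],
  ],
)

```text
clock: 13.72
position: [0.655, 0.0519, 0.0977]
ee_rot: [-1.571, 0.001, 0.001]
force: [0.5, 0.1, 0.3]
width: 0.476
```

```bash
python3 - <<'E'
from h import *
s=arm.observe();w=imaging.get_image('wrist');print(s['position'])
im=imaging.get_image('side')
cv2.imwrite("pics/c6.png",np.hstack([cv2.resize(w,(400,300)),cv2.resize(im[170:300,230:403],(400,300))]))
E
```

```text
[0.65504146 0.05185497 0.09766721]
```

View pics/c6.png

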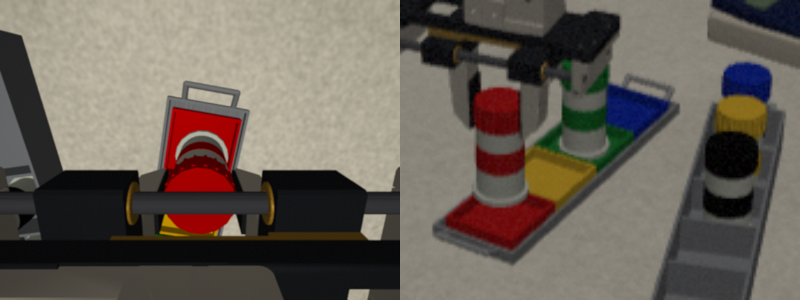

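>>> send_rows(
  steps=[
    [0.3,0,1,0,0],
    [0.3,0,2,0,0],
    [0.3,0,2.5,0,0],
    [0.3,0,2.65,0,0],
    [0.3,0,2.7,0,0],
    [0.3,0,2.7,0,0],
  ],
)

```text
clock: 14.58
position: [0.6558, 0.052, 0.0715]
ee_rot: [-1.571, -0.0, -0.001]
force: [-0.0, 0.0, -0.5]
width: 0.471
```

>>> send_rows(
  steps=[
    [0.3,0,0.05,0,0],
    [0.3,0,0.1,0,0],
    [0.3,0,0.1,0,0],
  ],
)

```text
clock: 14.95
position: [0.656, 0.0521, 0.0713]
ee_rot: [-1.571, -0.001, -0.001]
force: [-1.9, 0.6, 7.7]
width: 0.473
```

>>> send_rows(
  steps=[
    [0.3,0,-0.05,0,0],
    [0.6,0,-0.05,0,0],
    [0.85,0,-0.05,0,0],
    [0.85,0,-0.05,0,0],
    [0.85,0,-0.05,0,0],
    [0.9,0,-2,0,0],
    [0.9,0,-5,0,0],
    [0.9,0,-9,0,0],
    [1,0,-11.5,0,0],
    [1,-3,-11.5,-3,0],
    [1,-7,-11.5,-7.5,0],
    [1,-11,-11.5,-12,0],
    [1,-15,-11.5,-16,0],
    [1,-17,-11.5,-18.3,0],
    [1,-17,-11.5,-18.3,0],
    [1,-17,-9,-18.3,0],
    [1,-17,-7,-18.3,0],
    [1,-17,-7,-18.3,0],
  ],
)

```text
clock: 17.2
position: [0.4855, -0.13, 0.1399]
ee_rot: [-1.57, 0.0, 0.002]
force: [1.1, 0.5, 0.8]
width: 0.998
```

```bash
python3 - <<'E'
from h import *
s=arm.observe();w=imaging.get_image('wrist');print(s['position'])
c=cam('wrist',s)
for b in blobs(w,'blue'): print(b, ray(c,b[1:3],.085))
im=imaging.get_image('side')
cv2.imwrite("pics/c7.png",np.hstack([cv2.resize(w,(400,300)),cv2.resize(im[150:330,230:470],(400,300))]))
E
```

```text
[ 0.48551695 -0.12999818  0.13992686]
(7426.5, 495.12114275455014, 252.34356695617046, (440, 207, 113, 101)) [ 0.5850558  -0.12977214  0.085     ]
(5212.0, 321.90342798669735, 252.17219877206446, (281, 210, 83, 84)) [ 0.48508276 -0.12991191  0.085     ]
(600.0, 321.8794444444444, 209.34444444444443, (296, 200, 52, 17)) [ 0.48498827 -0.10472486  0.085     ]
```

View pics/c7.png

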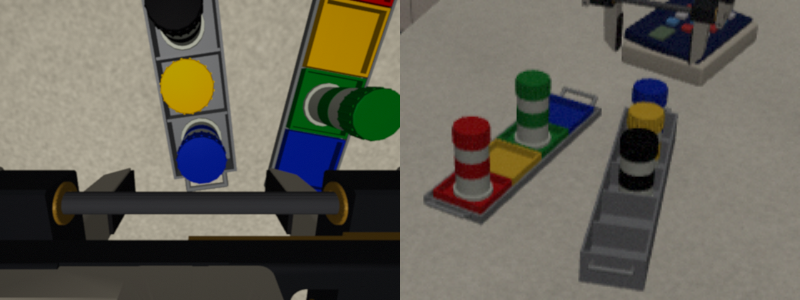

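>>> send_rows(
  steps=[
    [1,0,3,-0.1,0],
    [1,0,6,-0.1,0],
    [1,0,7.1,-0.1,0],
    [1,0,7.1,-0.1,0],
    [0.3,0,7.1,-0.1,0],
    [0.3,0,7.1,-0.1,0],
    [0.3,0,7.1,-0.1,0],
    [0.3,0,7.1,-0.1,0],
    [0.3,0,7.1,-0.1,0],
    [0.3,0,7.1,-0.1,0],
    [0.3,0,7.1,-0.1,0],
    [0.3,0,7.1,-0.1,0],
    [0.3,0,7.1,-0.1,0],
  ],
  squeeze=25,
)

```text
clock: 18.92
position: [0.4856, -0.132, 0.0693]
ee_rot: [-1.571, -0.0, -0.0]
force: [-0.6, -0.6, 0.8]
width: 0.477
```

>>> send_rows(
  steps=[
    [0.3,0,-1,0,0],
    [0.3,0,-3,0,0],
    [0.3,0,-6,0,0],
    [0.3,0,-9,0,0],
    [0.3,0,-11,0,0],
    [0.3,1,-11.5,-0.5,0],
    [0.3,4,-11.5,-1,0],
    [0.3,7.5,-11.5,-2,0],
    [0.3,11,-11.5,-2.5,0],
    [0.3,13.1,-11.5,-2.9,0],
    [0.3,13.1,-11.5,-2.9,0],
    [0.3,13.1,-9.5,-2.9,0],
    [0.3,13.1,-6.5,-2.9,0],
    [0.3,13.1,-4,-2.9,0],
    [0.3,13.1,-3,-2.9,0],
    [0.3,13.1,-3,-2.9,0],
  ],
)

```text
clock: 20.92
position: [0.6158, -0.1611, 0.0988]
ee_rot: [-1.571, 0.001, 0.001]
force: [-0.5, -0.7, -1.5]
width: 0.469
```

```bash
python3 - <<'E'
from h import *
s=arm.observe();w=imaging.get_image('wrist');print(s['position'])
im=imaging.get_image('side')
cv2.imwrite("pics/c8.png",np.hstack([cv2.resize(w,(400,300)),cv2.resize(im[150:280,250:423],(400,300))]))
E
```

```text
[ 0.61578638 -0.16105282  0.09883223]
```

View pics/c8.png

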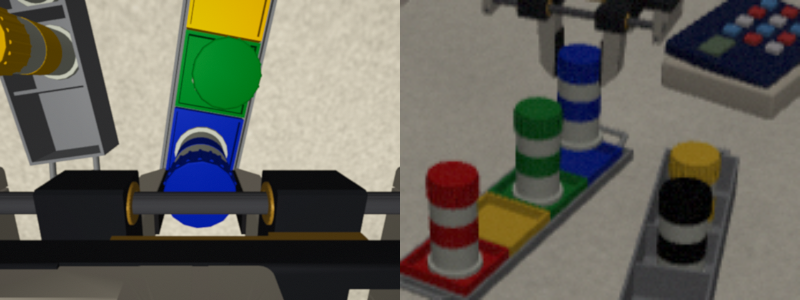

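Blue hangs over the blue dish (foot at about (200,145) in the left view, inside the dish edges); green and red stand upright in theirs.

>>> send_rows(
  steps=[
    [0.3,0.1,1,0,0],
    [0.3,0.1,2,0,0],
    [0.3,0.1,2.5,0,0],
    [0.3,0.1,2.65,0,0],
    [0.3,0.1,2.7,0,0],
    [0.3,0.1,2.75,0,0],
    [0.3,0.1,2.75,0,0],
  ],
)

```text
clock: 21.9
position: [0.6175, -0.1611, 0.0722]
ee_rot: [-1.571, -0.0, -0.0]
force: [-2.2, 0.7, 5.0]
width: 0.474
```

>>> send_rows(
  steps=[
    [0.3,0,-0.05,0,0],
    [0.6,0,-0.05,0,0],
    [0.85,0,-0.05,0,0],
    [0.85,0,-0.05,0,0],
    [0.85,0,-0.05,0,0],
    [0.9,0,-2,0,0],
    [0.9,0,-5,0,0],
    [0.9,0,-9,0,0],
    [1,0,-11.5,0,0],
    [1,-3,-11.5,2,0],
    [1,-7,-11.5,4.5,0],
    [1,-11,-11.5,7.5,0],
    [1,-14.2,-11.5,9.4,0],
    [1,-14.2,-11.5,9.4,0],
    [1,-14.2,-9,9.4,0],
    [1,-14.2,-7,9.4,0],
    [1,-14.2,-7,9.4,0],
  ],
)

```text
clock: 24.02
position: [0.4753, -0.0675, 0.1408]
ee_rot: [-1.571, 0.002, 0.001]
force: [-0.4, -0.1, 0.3]
width: 1.0
```

```bash
python3 - <<'E'
from h import *
s=arm.observe();w=imaging.get_image('wrist');print(s['position'])
c=cam('wrist',s)
for b in blobs(w,'yellow',1500): print(b, ray(c,b[1:3],.085))
im=imaging.get_image('side')
cv2.imwrite("pics/c9.png",np.hstack([cv2.resize(w,(400,300)),cv2.resize(im[150:330,230:470],(400,300))]))
E
```

```text
[ 0.47532799 -0.06750222  0.14075401]
(10809.5, 552.6508472485622, 151.74909416100036, (488, 95, 133, 116)) [ 0.59961325 -0.01062539  0.085     ]
(5783.5, 318.96155730382407, 246.91271144923775, (279, 198, 82, 95)) [ 0.47315332 -0.06454311  0.085     ]
(2577.5, 497.0278693824765, 377.87591335273197, (303, 372, 337, 11)) [ 0.58614657 -0.15134206  0.085     ]
(1965.0, 538.2434266327396, 325.4079728583545, (519, 292, 39, 68)) [ 0.60692352 -0.11448916  0.085     ]
```

View pics/c9.png

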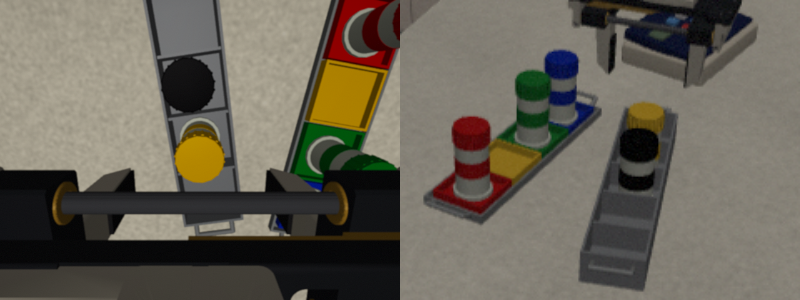

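>>> send_rows(
  steps=[
    [1,-0.2,3,0.1,0],
    [1,-0.2,6,0.1,0],
    [1,-0.2,7.2,0.1,0],
    [1,-0.2,7.2,0.1,0],
    [0.3,-0.2,7.2,0.1,0],
    [0.3,-0.2,7.2,0.1,0],
    [0.3,-0.2,7.2,0.1,0],
    [0.3,-0.2,7.2,0.1,0],
    [0.3,-0.2,7.2,0.1,0],
    [0.3,-0.2,7.2,0.1,0],
    [0.3,-0.2,7.2,0.1,0],
    [0.3,-0.2,7.2,0.1,0],
    [0.3,-0.2,7.2,0.1,0],
  ],
  squeeze=25,
)

```text
clock: 25.75
position: [0.4736, -0.066, 0.0697]
ee_rot: [-1.571, 0.0, -0.0]
force: [1.0, -0.3, 1.0]
width: 0.474
```

>>> send_rows(
  steps=[
    [0.3,0,-1,0,0],
    [0.3,0,-3,0,0],
    [0.3,0,-6,0,0],
    [0.3,0,-9,0,0],
    [0.3,0,-11,0,0],
    [0.3,1,-11.5,0.5,0],
    [0.3,4,-11.5,1.2,0],
    [0.3,8,-11.5,2.2,0],
    [0.3,12,-11.5,3.3,0],
    [0.3,15.5,-11.5,4.3,0],
    [0.3,16.9,-11.5,4.7,0],
    [0.3,16.9,-11.5,4.7,0],
    [0.3,16.9,-9.5,4.7,0],
    [0.3,16.9,-6.5,4.7,0],
    [0.3,16.9,-4,4.7,0],
    [0.3,16.9,-3,4.7,0],
    [0.3,16.9,-3,4.7,0],
  ],
)

```text
clock: 27.88
position: [0.6417, -0.0194, 0.0997]
ee_rot: [-1.571, 0.001, 0.0]
force: [-0.6, -0.0, -0.7]
width: 0.473
```

```bash
python3 - <<'E'
from h import *
s=arm.observe();w=imaging.get_image('wrist');print(s['position'])
im=imaging.get_image('side')
cv2.imwrite("pics/c10.png",np.hstack([cv2.resize(w,(400,300)),cv2.resize(im[150:280,250:423],(400,300))]))
E
```

```text
[ 0.64168675 -0.0194205   0.09965638]
```

View pics/c10.png

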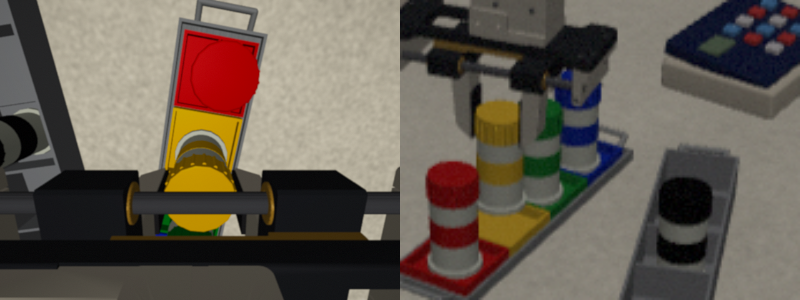

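Yellow is over the yellow dish, with its foot clear of the rims and neighbours.

>>> send_rows(
  steps=[
    [0.3,0.05,1,0,0],
    [0.3,0.05,2,0,0],
    [0.3,0.05,2.5,0,0],
    [0.3,0.05,2.65,0,0],
    [0.3,0.05,2.7,0,0],
    [0.3,0.05,2.75,0,0],
    [0.3,0.05,2.75,0,0],
  ],
)

```text
clock: 28.85
position: [0.643, -0.019, 0.0727]
ee_rot: [-1.571, -0.0, -0.0]
force: [-2.5, 0.8, 5.5]
width: 0.473
```

>>> send_rows(
  steps=[
    [0.3,0,-0.05,0,0],
    [0.6,0,-0.05,0,0],
    [0.85,0,-0.05,0,0],
    [0.85,0,-0.05,0,0],
    [0.85,0,-0.05,0,0],
    [0.9,0,-2,0,0],
    [0.9,0,-5,0,0],
    [0.9,0,-9,0,0],
    [1,0,-13,0,0],
    [1,0,-17,0,0],
    [1,0,-19,0,0],
    [1,0,-19,0,0],
    [1,0,-19,0,0],
  ],
)

```text
clock: 30.48
position: [0.6424, -0.019, 0.261]
ee_rot: [-1.571, 0.001, 0.001]
force: [0.2, -0.0, -0.5]
width: 1.0
```

```bash
python3 - <<'E'
from h import *
s=arm.observe();w=imaging.get_image('wrist');print(s['position'],s['clock'])
for n in('scene','side'):
    im=imaging.get_image(n);c=cam(n)
    cv2.imwrite(f"pics/{n}11.png",im)
    for col in HSV:
        for b in blobs(im,col)[:3]:print(n,col,np.round(b[:3],0),np.round(ray(c,b[1:3],.088)[:2],3))
a=cv2.imread("pics/scene11.png")[120:310,150:403];d=cv2.imread("pics/side11.png")[150:330,230:470]
cv2.imwrite("pics/c11.png",np.hstack([cv2.resize(a,(400,300)),cv2.resize(d,(400,300))]))
E
```

```text
[ 0.64243225 -0.01903965  0.26096967] 30.475
scene red [1359.  260.  273.] [0.666 0.096]
scene red [467. 252. 247.] [0.655 0.045]
scene yellow [1020.  249.  225.] [0.639 0.001]
scene yellow [350. 236. 244.] [0.675 0.026]
scene green [355. 230. 185.] [ 0.63  -0.096]
scene green [188. 224. 216.] [ 0.668 -0.038]
scene green [156. 252. 207.] [ 0.618 -0.031]
scene blue [340. 222. 159.] [ 0.617 -0.164]
scene blue [188. 216. 189.] [ 0.656 -0.102]
scene blue [130. 243. 182.] [ 0.607 -0.091]
side red [1034.  273.  260.] [0.611 0.15 ]
side red [378. 272. 230.] [0.657 0.052]
side yellow [665. 297. 243.] [0.592 0.08 ]
side yellow [348. 292. 215.] [ 0.643 -0.019]
side yellow [120. 267.  89.] [ 1.029 -0.744]
side green [453. 316. 228.] [0.578 0.013]
side green [292. 309. 201.] [ 0.632 -0.089]
side blue [708. 426. 110.] [ 0.515 -0.751]
side blue [396. 332. 215.] [ 0.567 -0.05 ]
side blue [268. 327. 188.] [ 0.617 -0.159]
```

View pics/c11.png

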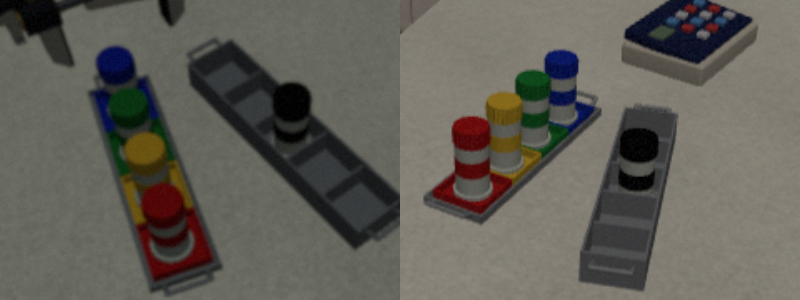

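View pics/side11.png

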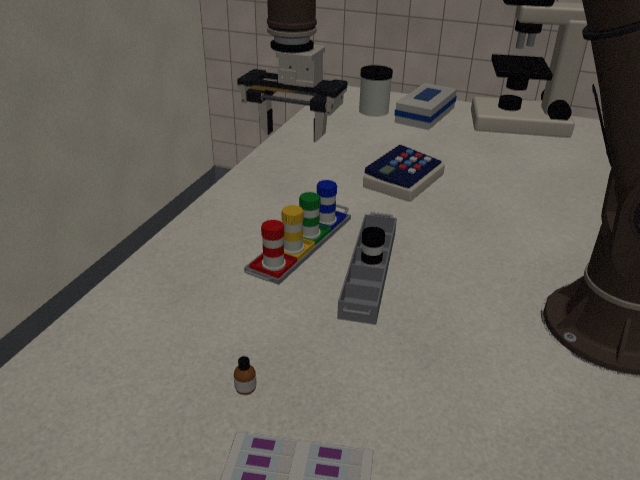

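All four jars stand upright in their own dishes (caps near (272,230), (292,215), (309,201), (327,188) in the side view). The black jar is still in the rack at (373,240), the oil bottle is still at (245,378), and the gripper is clear.

```bash
python3 -c "
from cell import arm
print(arm.sign_off())"
```

```text
the job is handed in; nothing more can be done
None
```

I moved the green, red, blue and yellow jars, in that order, from the rack to the dish of their own colour. Each was lowered until it touched the dish floor (about 5–8 N) before I let go, and the job was handed in at about 31 s on the robot's clock.

**Final pictures:** all four jars stand upright in their own dishes. In the side view their caps are within about 3 mm of the dish centres measured from the same pictures. The black jar is still in the rack, the oil bottle looks unmoved, and the gripper is raised clear of everything.

**Disagreements:**
- The wrist camera read y about 3–6 mm higher than the two fixed cameras for most caps and dishes. I worked from values in between, which left room inside the dishes.
- In the last scene view, only the blue and green caps could be checked as separate shapes, and they were 2–6 mm from their dish centres. The red and yellow caps ran into other same-coloured shapes, so I checked those two by number in the side view only.

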